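# Lock the lip balm away in the twist-lock canister

## Task

Before leaving the flat, put the pink lip balm tin away: stand it upright inside the low ring of the canister base, set the hollow metal lid down over it, then turn the lid clockwise (seen from above) until both its ears are fully home under the two clips of the base. Set the tin and the lid down gently instead of dropping them, leave the key dish and both earbud cases where they are, and let go at the end.

Things in the scene. Friction and masses are not known exactly. Their poses are not given: they have to be found in the camera images.
- canister_base: Fixed aluminium canister base: round plate 112 mm across, 6 mm thick, with a centred upright ring (outer diameter 60, inner 54 mm, from 6 to 17 mm above the console; its outer edge tapers to 55 mm over the top 4 mm). The floor inside the ring is 6 mm above the console. Origin: centre of the underside, on the console top; z up; x axis points to one of its two clips, the other is at -x.
- clip_a (a point): Top centre of the dark steel clip on the base's +x axis, 19 mm above the console. It spans 39 to 55 mm from the base's centre, and 12 mm counter-clockwise to 14 mm clockwise of the axis. The slot under it (6 to 14 mm above the console) is open to the centre and at the counter-clockwise end; a stop wall closes the clockwise end, its face 8.5 mm from the axis.
- clip_b (a point): The same on the opposite clip, on the base's -x axis (alike after half a turn). The lid's ears slide into both slots at once by turning clockwise seen from above, and meet the stops when the x axes of lid and base are in line, within about 4 degrees. The lid can be lowered only with its ears clear of the clips: bar 35 degrees or more from the line through the clips.
- lid_center (a point): Centre, 28 mm above the rim, of the loose aluminium lid: hollow shell open below, 71 mm outside, 65 mm inside diameter, shell 36 mm high (32 inside), about 0.2 kg; starts standing on its rim. Two ears at the rim on its +x and -x axes reach 46 mm from the axis, 14 mm wide, 5 mm thick. Alike after half a turn. Seated, its rim rests on the base plate and it turns with light friction (about 0.2).
- bar_center (a point): Centre of the straight grip bar on the lid's flat top, along the lid's x axis and in line with its ears: 90 mm long, 10 mm wide, 20 mm high (36 to 56 mm above the lid's rim). It can be gripped across, or pushed round at one end.
- tin_center (a point): Centre (half-way up, 14 mm) of the loose pink plastic lip balm tin, a round pot with a screw-top lid, 38 mm diameter, 28 mm high, about 35 g, standing upright on the console. z up.
- earbuds_a_center (a point): Centre of a black earbud case, 46 x 60 x 24 mm, lying on the glass charging plate (90 x 160 x 8 mm) at the far side. Leave alone.
- earbuds_b_center (a point): Centre of the other black earbud case, 46 x 60 x 24 mm, lying on the console. Leave alone.
- key_dish_center (a point): Centre of a round stainless key dish with keys, 100 mm diameter, 18 mm high. Leave alone.
Things that resemble listed ones, but are neither listed nor needed, are in the scene too. What is shaped like the canister_base but turquoise is not meant.

How it is judged:
On the way, in this order (a step that is already met when the one before it is completed fails the run):
1. the lip balm tin stands upright inside the ring of the base (horizontal distance between tin_center and canister_base below 0.0105 m and z of tin_center in the frame of canister_base below 0.0225 m and angle between tin_center's own z axis and vertical below 0.12 rad), for 0.2 s.
2. the lid sits flat on the base plate over the tin (horizontal distance between lid_center and canister_base below 0.005 m and z of lid_center in the frame of canister_base below 0.037 m and angle between lid_center's own z axis and vertical below 0.08 rad), for 0.1 s.
At the end, for the whole second after the job is handed in: Tin upright (within 7 degrees) on the floor inside the ring; lid over it, flat on the base plate (within 5 mm of centre, under 3 mm above the plate, tilt under 4.5 degrees), turned home under the clips (x axes of lid and base within 8 degrees) (all of step 1 and all of step 2 and angle between the x axis of lid_center and the x axis of canister_base, either way round below 0.14 rad); the robot touches nothing.
It fails at once if the lid was dropped (it fell free by about 2 cm or more) (linear speed of canister_lid above 0.6 m/s and contact force between canister_lid and the fingers below 0.02 N).
It fails at once if the tin was dropped (it fell free by about 2 cm or more) (linear speed of balm_tin above 0.6 m/s and contact force between balm_tin and the fingers below 0.02 N).
It fails at once if the key dish or an earbud case was moved by more than 2 cm (distance of any of earbuds_a_center, earbuds_b_center, key_dish_center from where it was at the start of the episode above 0.02 m).
It also fails if it takes over 64 s, if anything falls off the work surface, if the arm or the gripper's body presses on something with over 40 N, if the wrist force passes 120 N, or if a joint passes its speed limit or range.

## Robot

A 7-joint arm with a two-finger parallel gripper is mounted at the origin on the work surface. World frame = base frame: x ahead of the robot, y to its left, z up, the work surface at z = 0. Lengths are in m, angles in rad, forces in N, time in s.
With the tool pointing down it reaches from about 0.35 to 0.9 m from the base axis. Payload 8.1 kg.
Tool frame: the origin (TCP) lies at the very end of the fingers, on their centre line; the grasp point (between the pads) lies 19 mm behind it (arm.grasp_offset is the distance from the TCP to the grasp point, in m); z points along the fingers, y is the direction in which the jaws open and shut (so a half turn about z gives the same grasp; the last joint's range is limited). The gripper opens to 92 mm and grips with 3 to 60 N. Pads are 19 mm wide; open, the fingers measure 130 mm over their backs; the gripper's body (75 mm by 190 mm) begins 47 mm behind the grasp point.
Start: joints at [-1.294, 0.434, 0.025, 1.573, -0.012, 1.134, -0.075], TCP at [0.232, 0.58, 0.227] pointing down, gripper open.
Joint ranges: [-2.62, 2.62], [-0.44, 2.09], [-1.27, 1.32], [0.08, 2.57], [-1.32, 4.46], [0.12, 2], [-2.74, 2.74]. Speed limits (rad/s): [2.22, 2.22, 3.01, 3.01, 3.14, 3.14, 3.14].

## Interface

Orientations are given as a rotation vector (axis times angle).
In Python, from cell import arm, eyes, workorder gives the robot as it stands.
- The arm moves only by the shell command python3 -m inch 'ROWS' [FORCE]. ROWS is JSON, a list that holds one entry, the list of rows, each a list of 5 numbers: the closure, from 0 (fully open) to 1 (shut), then the shift along the tool's x, y, z in mm, then the turn about the tool's z in degrees. A call has 1 to 12 rows; each row shifts and turns the pose as measured when the row begins, along the tool's axes as they then stand; what a row does not reach is not made up. A row lasts 1/10 s, in which the tool goes at most 50 mm and 8.59 degrees, less where a joint would pass 70% of its speed; a pose out of reach is approached as far as the arm can. A call with a gripper value outside its range is refused whole. The fingers move at their own pace and stop on an object; FORCE is the grip in N (left out, the last holds). Time passes only in rows, so rows that do not move let the fingers close. It gives the time, the measured TCP pose, the force and the opening at its end, in the units of the state.
- arm.observe(): the state, without advancing time (a new reading comes with each control period).
- eyes.get_image(name): name is "side" or "top"; returns a dict with "frame" (480x640x3 uint8, blue, green, red), "intrinsics" (3x3 intrinsics, pixels), "k1" (the pictures are not rectified: a ray, as slopes to the right and down, at radius r is drawn at 1 + k1 r^2 times it, then the intrinsics apply), "rvec" (rotation vector, rad) and "tvec" (3), from world to camera coordinates, as OpenCV has them. Camera axes: x right, y down, z forward; pixel columns grow to the right and rows downward; lengths in m; the calibration is good to about 2 mm. A picture is of the moment at which its call begins. There is no depth.
- workorder.sign_off(): hands the job in, once; it reports no verdict.
The state is a dict: "clock": time; "joints": joint angles; "dq": joint speeds; "joint_efforts": joint torques, N m; "position": TCP position; "ee_rot": TCP orientation; "force": force on the tool from outside, world axes, zero at the start; "ft_torque": the same for the moment, N m; "width": opening from 0.0 (shut) to 1.0 (fully open).
Only numpy, scipy, OpenCV 4.12 (cv2) and the standard library are available. Lean on these libraries where they do the work, as an engineer would, in place of code of your own. Each camera call takes 0.05 s, during which the arm holds its last target.

## Working session

There is one attempt and no reset: what is moved stays moved. The work goes in short steps, Python scripts to look and compute and a shell command to move; the robot and the scene stay as the last step left them, time stands still between calls to the robot, and variables do not carry over. Pictures are saved under pics/ and viewed, and the job is handed in when it is done.

```bash
mkdir -p pics; ls
python3 - <<'E'
from cell import arm, eyes, workorder
import cv2
s=arm.observe(); print({k:s[k] for k in ("clock","position","ee_rot","width","force")}, arm.grasp_offset)
for n in ("side","top"):
    d=eyes.get_image(n); cv2.imwrite(f"pics/{n}0.png",d["frame"]); print(n,d["intrinsics"],d["k1"],d["rvec"],d["tvec"])
E
```

```text
pics
{'clock': 0.0, 'position': array([0.23156616, 0.5799584 , 0.22593975]), 'ee_rot': array([-5.93092956e-01, -3.08494058e+00,  2.49865932e-03]), 'width': 0.9980736014161684, 'force': array([-0.85825772, -0.66801881,  0.12650552])} 0.0188
side [[471.52716743   0.         316.48087013]
 [  0.         471.52716743 239.02222883]
 [  0.           0.           1.        ]] -0.10779721954350921 [ 2.14300282 -0.40494405  0.21012962] [-0.51782665  0.15832214  0.82814012]
top [[620.12470752   0.         327.6180877 ]
 [  0.         620.12470752 242.08633019]
 [  0.           0.           1.        ]] -0.16325414946887726 [ 2.11399169 -2.16286707  0.17809019] [0.00933599 0.52907598 0.94759339]
```

View pics/top0.png

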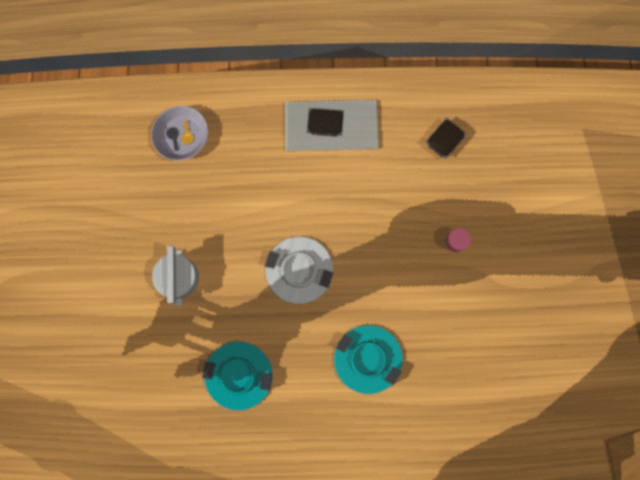

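View pics/side0.png

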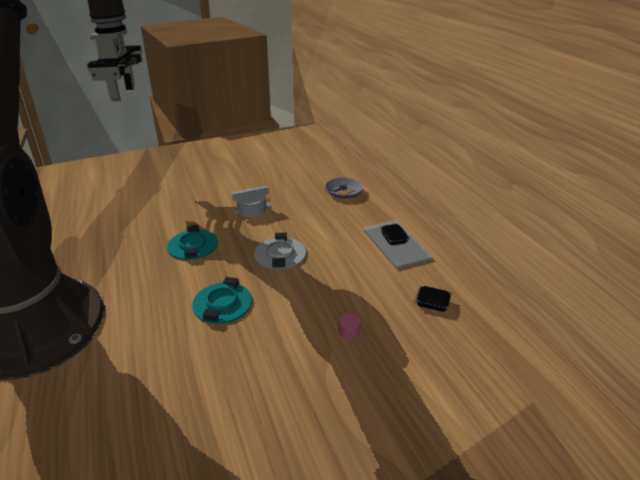

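The top view shows the tin at about (458,240), the silver base at (299,270), with clips at (272,259) and (326,279), and the lid at (175,276), with its bar nearly vertical in the image. I'll enlarge crops to read these more closely.

```bash
cat > h.py <<'E'
import numpy as np, cv2
from cell import arm, eyes, workorder
from scipy.spatial.transform import Rotation as R
def px2w(d,uv,z):
    K=np.array(d["intrinsics"]);dist=np.array([d["k1"],0,0,0,0.])
    n=cv2.undistortPoints(np.array(uv,float).reshape(-1,1,2),K,dist).reshape(-1,2)
    Rm=cv2.Rodrigues(np.array(d["rvec"]))[0];t=np.array(d["tvec"]).ravel()
    c=-Rm.T@t; out=[]
    for (x,y),zz in zip(n,np.broadcast_to(z,len(n))):
        r=Rm.T@np.array([x,y,1]); out.append(c+r*(zz-c[2])/r[2])
    return np.array(out)
def w2px(d,P):
    return cv2.projectPoints(np.array(P,float).reshape(-1,3),np.array(d["rvec"]),np.array(d["tvec"]),np.array(d["intrinsics"]),np.array([d["k1"],0,0,0,0.]))[0].reshape(-1,2)
def crop(img,u,v,h,s,name):
    # crop centred (u,v), half size h; pixel = u-h + X/s
    c=img[max(v-h,0):v+h,max(u-h,0):u+h]; c=cv2.resize(c,None,fx=s,fy=s,interpolation=cv2.INTER_CUBIC); cv2.imwrite(name,c)
E
python3 - <<'E'
import cv2, numpy as np
i=cv2.imread('pics/top0.png')
def c(u,v,h,s):
    c=cv2.resize(i[v-h:v+h,u-h:u+h],None,fx=s,fy=s,interpolation=cv2.INTER_CUBIC)
    for k in range(0,2*h,10):
        cv2.putText(c,str(u-h+k),(k*s,10),0,.35,(0,0,255),1);cv2.putText(c,str(v-h+k),(0,k*s+4),0,.35,(0,0,255),1)
        cv2.line(c,(k*s,12),(k*s,16),(0,0,255));
    return c
a=c(299,270,40,5);b=c(175,276,40,5)
cv2.imwrite('pics/c1.png',np.hstack([a,b]))
E
```

```text
(no output)
```

View pics/c1.png

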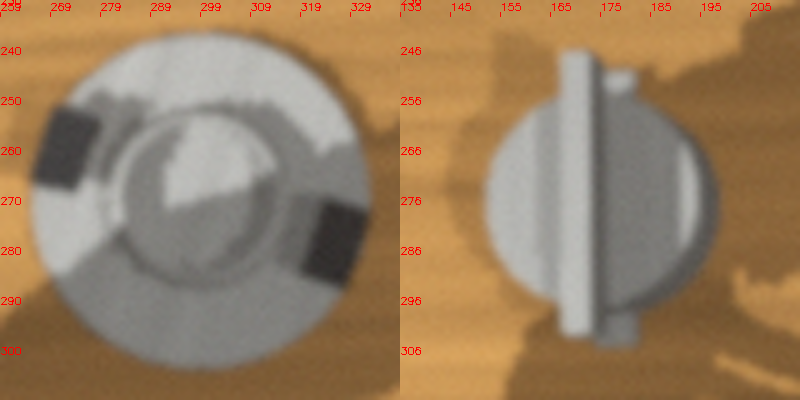

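Run:
```python
from h import *
d=eyes.get_image("top"); ds=eyes.get_image("side")
i=d["frame"]; hsv=cv2.cvtColor(i,cv2.COLOR_BGR2HSV)
m=((hsv[...,0]>160)|(hsv[...,0]<4))&(hsv[...,1]>70); m=m.astype(np.uint8); m[:, :420]=0;m[:,490:]=0;m[:210]=0;m[270:]=0
p=np.argwhere(m)[:,::-1]; print("tin blob",len(p),p.mean(0),p.min(0),p.max(0))
print("tin",px2w(d,[p.mean(0)],[.022]))
A=px2w(d,[[265.2,270],[333.2,270],[299,236.4],[299,304]],.006); print("base edges",A, "ctr",(A.mean(0)))
C=px2w(d,[[272.6,259.4],[325.8,278.6]],.019); print("clips",C,C.mean(0),np.degrees(np.arctan2(*(C[1]-C[0])[:2][::-1])),np.linalg.norm(C[1]-C[0]))
B=px2w(d,[[167,246],[173.4,246],[167,303.2],[173.4,303.2]],.056);print("bar",B,B.mean(0))
L=px2w(d,[[152+.2,275],[199,275]],[.036,.0]);print("lid edge",L)
b=B.mean(0)
print("side px pred: base",w2px(ds,[[*C.mean(0)[:2],.006]]),"bar",w2px(ds,[b]),"clips",w2px(ds,C),"tin top",w2px(ds,[[*px2w(d,[p.mean(0)],[.02])[0][:2],.028]]))
c1=cv2.resize(ds["frame"][200:280,220:320],None,fx=4,fy=4,interpolation=2)
c1b=cv2.resize(ds["frame"][150:230,200:300],None,fx=4,fy=4,interpolation=2)
c2=cv2.resize(ds["frame"][290:370,300:400],None,fx=4,fy=4,interpolation=2)
cv2.imwrite('pics/c2.png',np.vstack([np.hstack([c1,c1b])]));cv2.imwrite('pics/c3.png',c2)
```

```text
tin blob 445 [457.84719101 239.42921348] [446 228] [470 251]
tin [[ 0.53216134 -0.21724592  0.022     ]]
base edges [[ 0.49092368  0.10098809  0.006     ]
 [ 0.48844639 -0.01108746  0.006     ]
 [ 0.5458588   0.04432809  0.006     ]
 [ 0.43376539  0.04614801  0.006     ]] ctr [0.48974856 0.04509418 0.006     ]
clips [[0.50650865 0.08748949 0.019     ]
 [0.47315342 0.00143321 0.019     ]] [0.48983104 0.04446135 0.019     ] -111.18622617262378 0.09229439231397926
bar [[0.52651741 0.25304032 0.056     ]
 [0.52628697 0.24264044 0.056     ]
 [0.43553088 0.25170907 0.056     ]
 [0.43538309 0.24144808 0.056     ]] [0.48092959 0.24720948 0.056     ]
lid edge [[0.48283724 0.28192365 0.036     ]
 [0.48552908 0.21239795 0.        ]]
side px pred: base [[280.02801395 252.21948814]] bar [[249.95875671 189.90816613]] clips [[281.03477436 235.06118709]
 [278.35873807 260.41860741]] tin top [[349.95686693 320.43269384]]
```

View pics/c2.png

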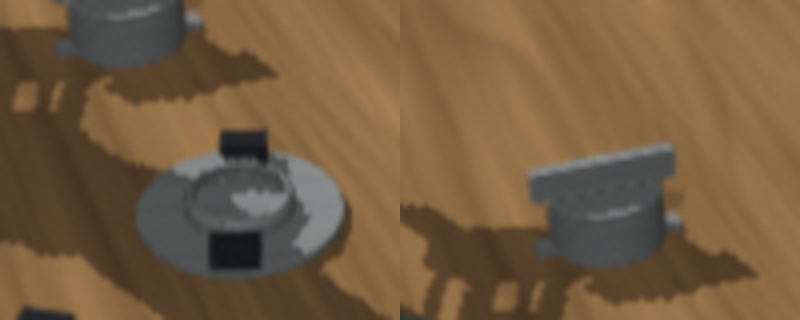

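View pics/c3.png

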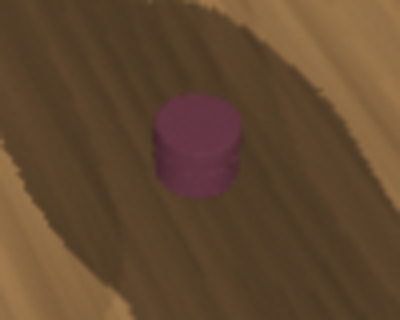

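The side view agrees with the top-view measurements to about 1 px. That puts the base at (0.490, 0.045) with its clip axis at about 70°, the lid at (0.481, 0.247) with its bar at about 1°, and the tin at (0.532, -0.217). I'll turn the jaws by 88° first, so they lie across the clip line, then move to the tin.

```bash
cat >> h.py <<'E'
def togo(x,y,z,yaw):
    s=arm.observe(); Rm=R.from_rotvec(s["ee_rot"]).as_matrix(); p=np.array(s["position"])
    d=Rm.T@(np.array([x,y,z])-p)*1000
    yj=np.degrees(np.arctan2(Rm[1,1],Rm[0,1])); t=(yj-yaw+90)%180-90
    print("t %.2f pos"%s["clock"],p.round(4),"jawyaw %.1f"%yj,"tilt %.2f"%np.degrees(np.arccos(-Rm[2,2])),"| shift mm",d.round(1),"turn %.1f"%t,"| w %.3f"%s["width"],"F",np.round(s["force"],1))
E
python3 -m inch '[[[0,0,0,0,8],[0,0,0,0,8],[0,0,0,0,8],[0,0,0,0,8],[0,0,0,0,8],[0,0,0,0,8],[0,0,0,0,8],[0,0,0,0,8],[0,0,0,0,8],[0,0,0,0,8],[0,0,0,0,8]]]' 15
python3 - <<'E'
from h import *
togo(.532,-.217,.1,-20)
# refine tin
d=eyes.get_image("top")
a=np.linspace(0,6.283,60)
def cen(x,y):
    P=[[x+.019*np.cos(t),y+.019*np.sin(t),z] for z in(0,.028) for t in a]
    q=w2px(d,P).astype(np.float32); m=np.zeros((480*8,640*8),np.uint8); cv2.fillConvexPoly(m,cv2.convexHull((q*8+4).astype(np.int32)),1)
    M=cv2.moments(m,True); return np.array([M['m10'],M['m01']])/M['m00']/8-.5
print(cen(.532,-.217),"meas 457.85 239.43")
E
```

```text
clock: 1.3
position: [0.2309, 0.5785, 0.2237]
ee_rot: [2.62, 1.728, -0.008]
force: [0.3, -0.1, 0.5]
width: 1.003
t 1.30 pos [0.2309 0.5785 0.2237] jawyaw -23.2 tilt 0.35 | shift mm [-611.9  590.   127.4] turn -3.2 | w 1.003 F [ 0.3 -0.1  0.5]
[456.79286232 240.15799532] meas 457.85 239.43
```

```bash
python3 -m inch '[[[0,-34,33,0,0],[0,-34,33,0,0],[0,-34,33,0,0],[0,-34,33,0,0],[0,-34,33,0,0],[0,-34,33,0,0],[0,-34,33,0,0],[0,-34,33,0,0],[0,-34,33,0,0],[0,-34,33,0,0],[0,-34,33,0,0],[0,0,0,0,0]]]'
python3 - <<'E'
from h import *
togo(.5332,-.2188,.1,-20)
E
```

```text
clock: 2.55
position: [0.4259, 0.0768, 0.2251]
ee_rot: [2.589, 1.774, 0.001]
force: [-0.3, 0.8, -0.4]
width: 0.999
t 2.55 pos [0.4259 0.0768 0.2251] jawyaw -21.2 tilt 0.20 | shift mm [-236.7  206.4  126.1] turn -1.2 | w 0.999 F [-0.3  0.8 -0.4]
```

```bash
python3 -m inch '[[[0,-36,31,0,0],[0,-36,31,0,0],[0,-36,31,0,0],[0,-36,31,0,0],[0,-36,31,10,0],[0,-20,17,20,0],[0,-10,9,20,0],[0,0,0,20,0],[0,0,0,0,0]]]'
python3 - <<'E'
from h import *
togo(.5332,-.2188,.014,-20)
E
```

```text
clock: 3.45
position: [0.5254, -0.1899, 0.1535]
ee_rot: [2.558, 1.814, 0.004]
force: [0.0, -0.5, 0.4]
width: 1.001
t 3.45 pos [ 0.5254 -0.1899  0.1535] jawyaw -19.3 tilt 0.36 | shift mm [-24.6  16.  139.6] turn 0.7 | w 1.001 F [ 0.  -0.5  0.4]
```

```bash
python3 -m inch '[[[0,-12,8,10,0],[0,-12,8,20,0],[0,0,0,20,0],[0,0,0,20,0],[0,0,0,0,0],[0,0,0,0,0]]]'
python3 - <<'E'
from h import *
togo(.5332,-.2188,.014,-20)
d=eyes.get_image("top"); cv2.imwrite('pics/t1.png',d["frame"][160:320,360:560].repeat(4,0).repeat(4,1))
E
```

```text
clock: 4.05
position: [0.5366, -0.2158, 0.0865]
ee_rot: [2.543, 1.833, 0.011]
force: [-0.7, 0.1, -0.2]
width: 1.001
t 4.05 pos [ 0.5366 -0.2158  0.0865] jawyaw -18.4 tilt 0.55 | shift mm [-4.  -3.  72.4] turn 1.6 | w 1.001 F [-0.7  0.1 -0.2]
```

View pics/t1.png

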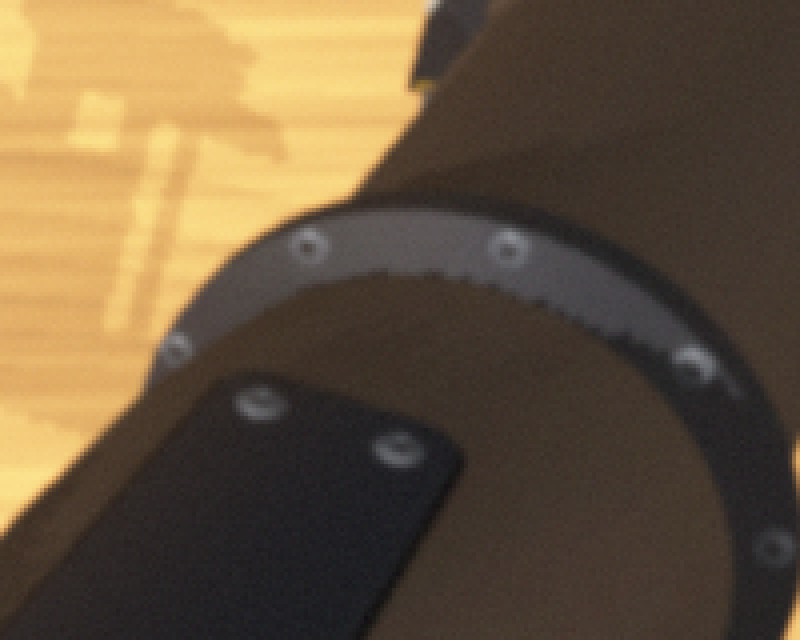

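The arm hides the tin in the top view, so I'll go by the measured position and descend.

```bash
python3 -m inch '[[[0,-2,-1.5,20,1],[0,-2,-1.5,20,0],[0,0,0,15,0],[0,0,0,8,0],[0,0,0,0,0],[0,0,0,0,0]]]'
python3 - <<'E'
from h import *
togo(.5332,-.2188,.014,-20)
d=eyes.get_image("side"); cv2.imwrite('pics/t2.png',d["frame"][240:400,250:450].repeat(4,0).repeat(4,1))
E
```

```text
clock: 4.7
position: [0.5386, -0.2179, 0.0282]
ee_rot: [2.548, 1.814, 0.023]
force: [-0.3, -1.1, -0.1]
width: 1.0
t 4.70 pos [ 0.5386 -0.2179  0.0282] jawyaw -19.1 tilt 1.14 | shift mm [-2.7 -5.1 14.1] turn 0.9 | w 1.000 F [-0.3 -1.1 -0.1]
```

View pics/t2.png

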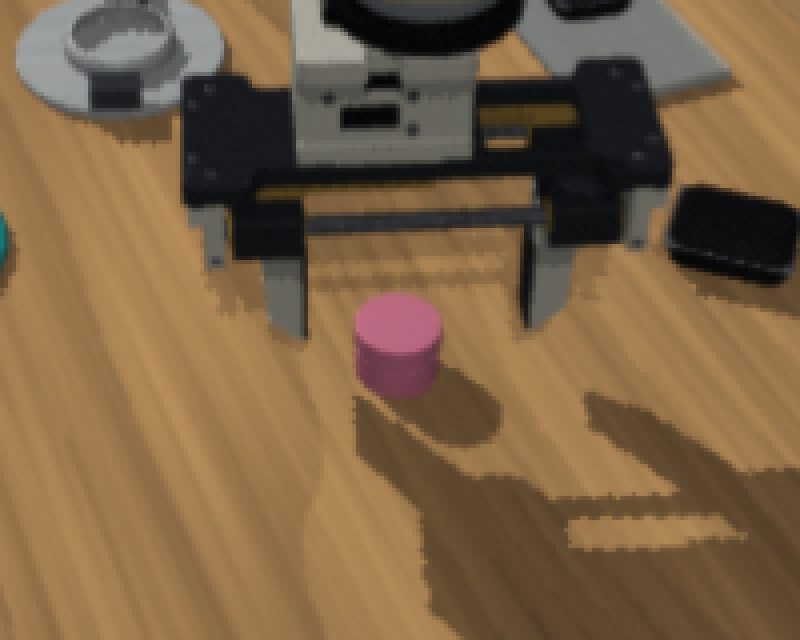

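```bash
python3 -m inch '[[[0,-3,-5,8,0],[0,0,0,5,0],[0,0,0,0,0],[0,0,0,0,0]]]'
python3 - <<'E'
from h import *
togo(.5332,-.2188,.014,-20)
E
```

```text
clock: 5.15
position: [0.5334, -0.2196, 0.0154]
ee_rot: [2.547, 1.813, 0.025]
force: [0.2, 0.4, 0.8]
width: 0.999
t 5.15 pos [ 0.5334 -0.2196  0.0154] jawyaw -19.1 tilt 1.26 | shift mm [ 0.7 -0.5  1.4] turn 0.9 | w 0.999 F [0.2 0.4 0.8]
```

```bash
python3 -m inch '[[[0.5,0,0,0,0],[0.55,0,0,0,0],[0.7,0,0,0,0],[0.7,0,0,0,0],[0.7,0,0,0,0],[0.7,0,0,0,0],[0.7,0,0,0,0]]]' 12
python3 - <<'E'
from h import *
togo(.490,.045,.1,-20)
d=eyes.get_image("side"); cv2.imwrite('pics/t3.png',d["frame"][240:400,250:450].repeat(4,0).repeat(4,1))
E
```

```text
clock: 5.85
position: [0.5338, -0.2197, 0.0158]
ee_rot: [2.546, 1.813, 0.026]
force: [-0.2, 0.3, -0.1]
width: 0.437
t 5.85 pos [ 0.5338 -0.2197  0.0158] jawyaw -19.1 tilt 1.30 | shift mm [ 236.1 -126.1  -86. ] turn 0.9 | w 0.437 F [-0.2  0.3 -0.1]
```

View pics/t3.png

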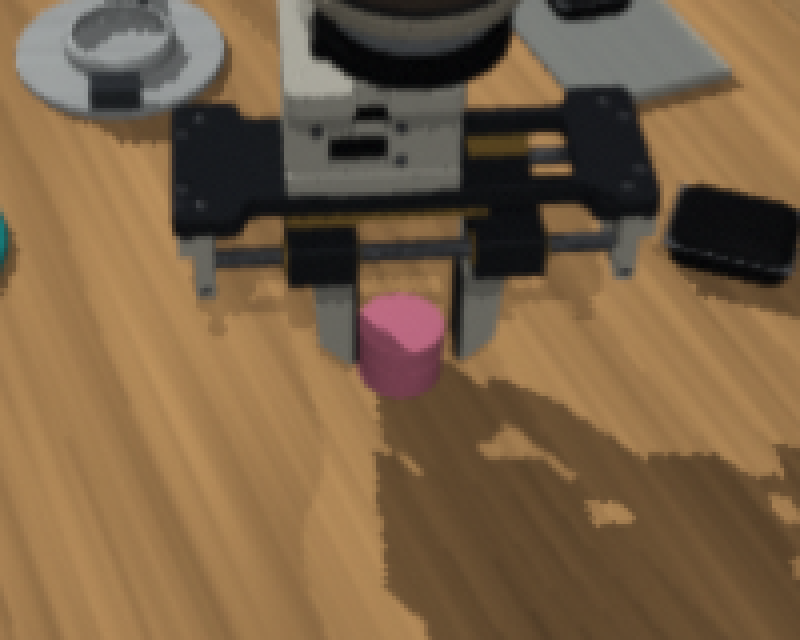

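Width is 0.437, about 40 mm, so the grip may not be complete yet. The right finger still looks slightly clear of the tin.

```bash
python3 -m inch '[[[0.8,0,0,0,0],[0.8,0,0,0,0],[0.8,0,0,0,0]]]' 12
python3 -m inch '[[[0.8,0,0,-10,0],[0.8,0,0,-10,0],[0.8,0,0,-10,0],[0.8,0,0,0,0]]]'
python3 - <<'E'
from h import *
togo(.490,.045,.1,-20)
d=eyes.get_image("side"); cv2.imwrite('pics/t4.png',d["frame"][240:400,250:450].repeat(4,0).repeat(4,1))
E
```

```text
clock: 6.2
position: [0.5338, -0.2196, 0.0158]
ee_rot: [2.546, 1.813, 0.026]
force: [-0.0, -0.9, 0.8]
width: 0.409
clock: 6.6
position: [0.5332, -0.2198, 0.0488]
ee_rot: [2.547, 1.813, 0.026]
force: [0.2, -0.0, -0.1]
width: 0.411
t 6.60 pos [ 0.5332 -0.2198  0.0488] jawyaw -19.1 tilt 1.31 | shift mm [ 236.3 -126.3  -53. ] turn 0.9 | w 0.411 F [ 0.2 -0.  -0.1]
```

View pics/t4.png

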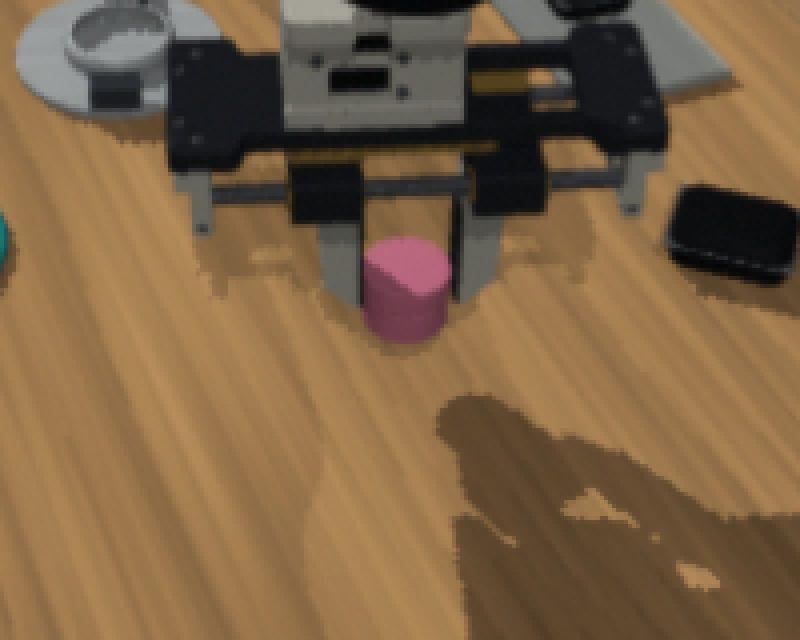

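The tin is held at width 0.411, about 38 mm, and has come off the table. Next I'll carry it to the base.

```bash
python3 -m inch '[[[0.8,0,0,-20,0],[0.8,20,-10,-20,0],[0.8,34,-18,0,0],[0.8,34,-18,0,0],[0.8,34,-18,0,0],[0.8,34,-18,0,0],[0.8,34,-18,0,0],[0.8,25,-13,0,0],[0.8,12,-6,0,0],[0.8,0,0,0,0],[0.8,0,0,0,0]]]'
python3 - <<'E'
from h import *
togo(.490,.045,.05,-20)
E
```

```text
clock: 7.75
position: [0.4923, 0.0426, 0.0874]
ee_rot: [2.546, 1.812, 0.027]
force: [-0.8, -0.2, 0.0]
width: 0.409
t 7.75 pos [0.4923 0.0426 0.0874] jawyaw -19.1 tilt 1.39 | shift mm [ 1.4 -3.9 37.3] turn 0.9 | w 0.409 F [-0.8 -0.2  0. ]
```

```bash
python3 -m inch '[[[0.8,1.5,-4,10,0],[0.8,0,0,15,0],[0.8,0,0,10,0],[0.8,0,0,0,0],[0.8,0,0,0,0]]]'
python3 - <<'E'
from h import *
togo(.490,.045,.0225,-20)
d=eyes.get_image("side"); cv2.imwrite('pics/t5.png',d["frame"][180:300,200:360].repeat(5,0).repeat(5,1))
E
```

```text
clock: 8.25
position: [0.4898, 0.0401, 0.0497]
ee_rot: [2.551, 1.801, 0.025]
force: [-0.0, -0.0, -0.6]
width: 0.408
t 8.25 pos [0.4898 0.0401 0.0497] jawyaw -19.6 tilt 1.42 | shift mm [ 4.6 -2.1 27.2] turn 0.4 | w 0.408 F [-0.  -0.  -0.6]
```

View pics/t5.png

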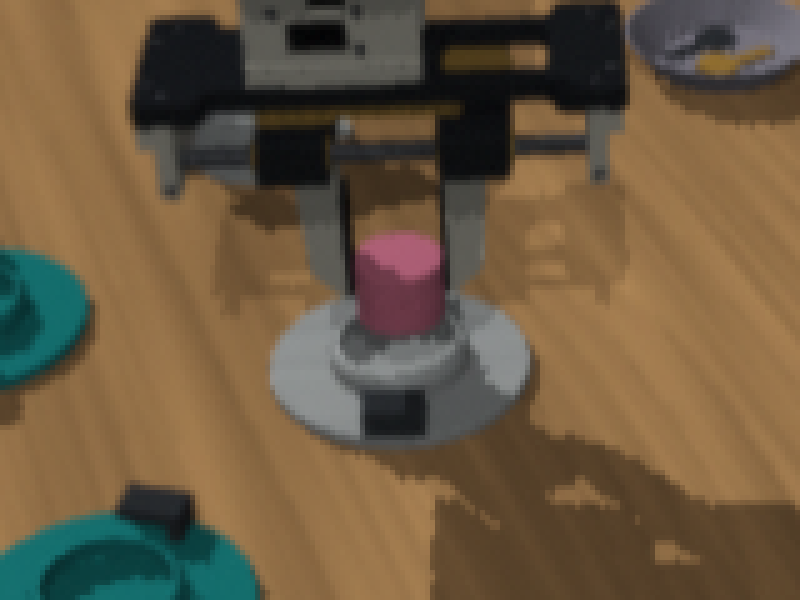

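Run:
```python
from h import *
d=eyes.get_image("side"); p=arm.observe()["position"]
print(w2px(d,[[p[0],p[1],.0619]]), px2w(d,[[280.2,231.6]],.0619))
```

```text
[[279.4329184  231.33969367]] [[0.49114009 0.03895754 0.0619    ]]
```

```bash
python3 -m inch '[[[0.8,5.5,-3,0,0],[0.8,0,0,10,0],[0.8,0,0,8,0],[0.8,0,0,0,0]]]'
python3 - <<'E'
from h import *
togo(.489,.046,.022,-20)
E
```

```text
clock: 8.75
position: [0.4903, 0.0478, 0.0315]
ee_rot: [2.549, 1.802, 0.03]
force: [0.1, -0.0, -0.1]
width: 0.411
t 8.75 pos [0.4903 0.0478 0.0315] jawyaw -19.5 tilt 1.57 | shift mm [-2.2 -0.8  9.5] turn 0.5 | w 0.411 F [ 0.1 -0.  -0.1]
```

```bash
python3 -m inch '[[[0.8,-2,-1,4,0],[0.8,0,0,4,0],[0.8,0,0,2,0],[0.8,0,0,0,0]]]'
python3 - <<'E'
from h import *
togo(.489,.046,.022,-20)
E
```

```text
clock: 9.15
position: [0.489, 0.046, 0.0209]
ee_rot: [2.55, 1.802, 0.031]
force: [-1.2, 0.6, 1.9]
width: 0.406
t 9.15 pos [0.489  0.046  0.0209] jawyaw -19.5 tilt 1.56 | shift mm [ 0.   0.1 -1.1] turn 0.5 | w 0.406 F [-1.2  0.6  1.9]
```

Contact registers about 2 N upward. I'll release gently.

```bash
python3 -m inch '[[[0.5,0,0,0,0],[0.4,0,0,0,0],[0.35,0,0,0,0],[0.35,0,0,0,0],[0.35,0,0,-10,0],[0.35,0,0,-20,0],[0.35,0,0,-20,0],[0.35,0,0,-20,0],[0.2,0,0,-20,0]]]'
python3 - <<'E'
from h import *
togo(.481,.2472,.15,90.8)
d=eyes.get_image("side"); cv2.imwrite('pics/t6.png',d["frame"][180:300,200:360].repeat(5,0).repeat(5,1))
E
```

```text
clock: 10.05
position: [0.4846, 0.0451, 0.1138]
ee_rot: [2.553, 1.8, 0.023]
force: [-0.0, -0.2, -0.4]
width: 0.694
t 10.05 pos [0.4846 0.0451 0.1138] jawyaw -19.6 tilt 1.32 | shift mm [189.2 -70.5 -37.5] turn 69.6 | w 0.694 F [-0.  -0.2 -0.4]
```

View pics/t6.png

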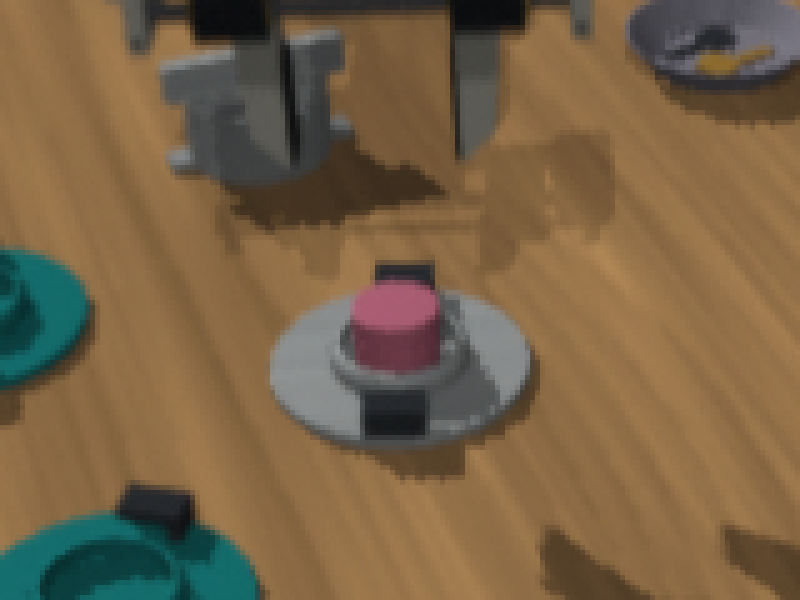

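The tin stands upright in the ring, with its top centre at about (279,241). To reach the lid I'll turn the jaws -110°, which keeps the last joint within range for the later clockwise turning.

```bash
python3 -m inch '[[[0,0,0,-20,-4],[0,0,0,-20,-8],[0,0,0,0,-8.5],[0,0,0,0,-8.5],[0,0,0,0,-8.5],[0,0,0,0,-8.5],[0,0,0,0,-8.5],[0,0,0,0,-8.5],[0,0,0,0,-8.5],[0,0,0,0,-8.5],[0,0,0,0,-8.5],[0,0,0,0,-8.5]]]'
python3 -m inch '[[[0,0,0,0,-8],[0,0,0,0,0],[0,0,0,0,0]]]'
python3 - <<'E'
from h import *
togo(.481,.2472,.15,90.8); print(arm.observe()["joints"])
E
```

```text
clock: 11.3
position: [0.485, 0.0429, 0.1663]
ee_rot: [0.308, 3.093, -0.003]
force: [0.2, -0.4, 0.8]
width: 0.998
clock: 11.6
position: [0.4847, 0.0419, 0.1676]
ee_rot: [0.086, 3.107, -0.008]
force: [-0.2, 0.6, 0.3]
width: 1.003
t 11.60 pos [0.4847 0.0419 0.1676] jawyaw 86.8 tilt 1.95 | shift mm [ 15.7 204.9  16.3] turn -4.0 | w 1.003 F [-0.2  0.6  0.3]
[-0.51570092  0.26035551  0.38085552  2.02963817 -0.11447668  0.84039632
  1.44261521]
```

```bash
python3 -m inch '[[[0,2,25,0,-2],[0,2,35,0,-2],[0,2,35,0,0],[0,2,35,0,0],[0,2,35,0,0],[0,2,25,0,0],[0,2,12,0,0],[0,0,5,0,0],[0,0,0,0,0],[0,0,0,0,0]]]'
python3 - <<'E'
from h import *
togo(.481,.2472,.12,90.8); s=arm.observe();print(R.from_rotvec(s["ee_rot"]).as_matrix()[:,2])
d=eyes.get_image("side"); w=w2px(d,[[.4895,.0455,.034]]);print(w)
E
```

```text
clock: 12.6
position: [0.4736, 0.2523, 0.1672]
ee_rot: [0.035, 3.106, -0.013]
force: [0.3, 0.3, -0.6]
width: 0.999
t 12.60 pos [0.4736 0.2523 0.1672] jawyaw 88.7 tilt 2.11 | shift mm [-5.8 -4.5 47.4] turn -2.1 | w 0.999 F [ 0.3  0.3 -0.6]
[ 0.03575355 -0.0090667  -0.99931951]
[[279.11342181 241.21420371]]
```

```bash
python3 -m inch '[[[0,-6,-4.5,20,-2],[0,0,0,20,0],[0,0,0,20,0],[0,0,0,20,0],[0,0,0,10,0],[0,0,0,0,0],[0,0,0,0,0]]]'
python3 - <<'E'
from h import *
togo(.481,.2472,.042,90.8); s=arm.observe();print(R.from_rotvec(s["ee_rot"]).as_matrix()[:,2])
d=eyes.get_image("side");  cv2.imwrite('pics/l1.png',d["frame"][120:240,170:330].repeat(5,0).repeat(5,1))
E
```

```text
clock: 13.35
position: [0.4868, 0.238, 0.077]
ee_rot: [0.001, 3.102, -0.015]
force: [0.5, -0.6, -0.7]
width: 1.0
t 13.35 pos [0.4868 0.238  0.077 ] jawyaw 89.9 tilt 2.33 | shift mm [ 7.2  9.6 34.7] turn -0.9 | w 1.000 F [ 0.5 -0.6 -0.7]
[ 0.03944148 -0.00978971 -0.99917392]
```

View pics/l1.png

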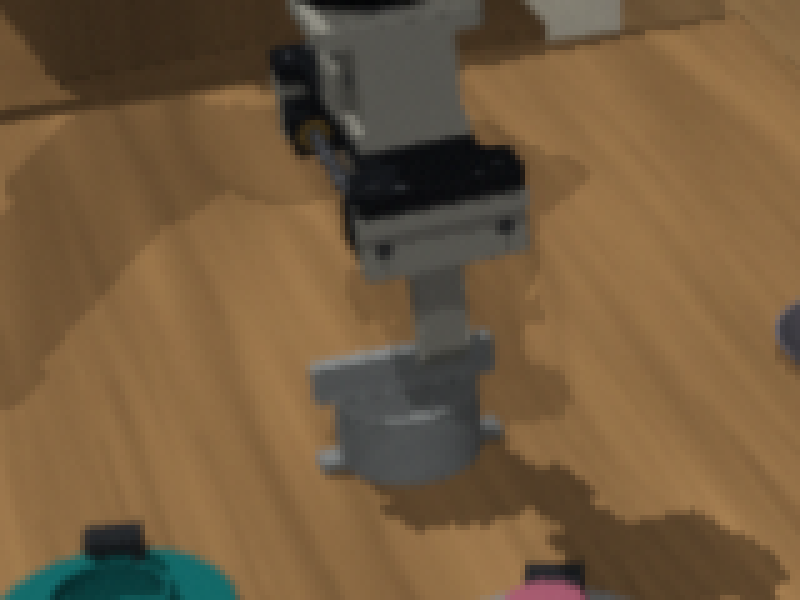

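```bash
python3 -m inch '[[[0,7,9,0,-1],[0,0,0,10,0],[0,0,0,10,0],[0,0,0,8,0],[0,0,0,0,0],[0,0,0,0,0]]]'
python3 - <<'E'
from h import *
togo(.481,.2472,.042,90.8)
E
```

```text
clock: 14.0
position: [0.4812, 0.249, 0.0482]
ee_rot: [-0.03, 3.099, -0.012]
force: [-0.5, 1.4, 0.9]
width: 1.001
t 14.00 pos [0.4812 0.249  0.0482] jawyaw 91.1 tilt 2.45 | shift mm [ 0.5 -1.8  6.2] turn 0.3 | w 1.001 F [-0.5  1.4  0.9]
```

```bash
python3 -m inch '[[[0,0.5,-1.8,5,0],[0,0,0,1,0],[0.5,0,0,0,0],[0.75,0,0,0,0],[0.85,0,0,0,0],[0.95,0,0,0,0],[0.95,0,0,0,0],[0.95,0,0,0,0],[0.95,0,0,0,0],[0.95,0,0,0,0]]]' 25
python3 - <<'E'
from h import *
togo(.481,.2472,.042,90.8)
d=eyes.get_image("side");  cv2.imwrite('pics/l2.png',d["frame"][120:240,170:330].repeat(5,0).repeat(5,1))
E
```

```text
clock: 15.0
position: [0.4817, 0.2469, 0.0425]
ee_rot: [-0.029, 3.098, -0.011]
force: [-0.1, 0.5, -0.1]
width: 0.35
t 15.00 pos [0.4817 0.2469 0.0425] jawyaw 91.1 tilt 2.51 | shift mm [0.7 0.3 0.4] turn 0.3 | w 0.350 F [-0.1  0.5 -0.1]
```

View pics/l2.png

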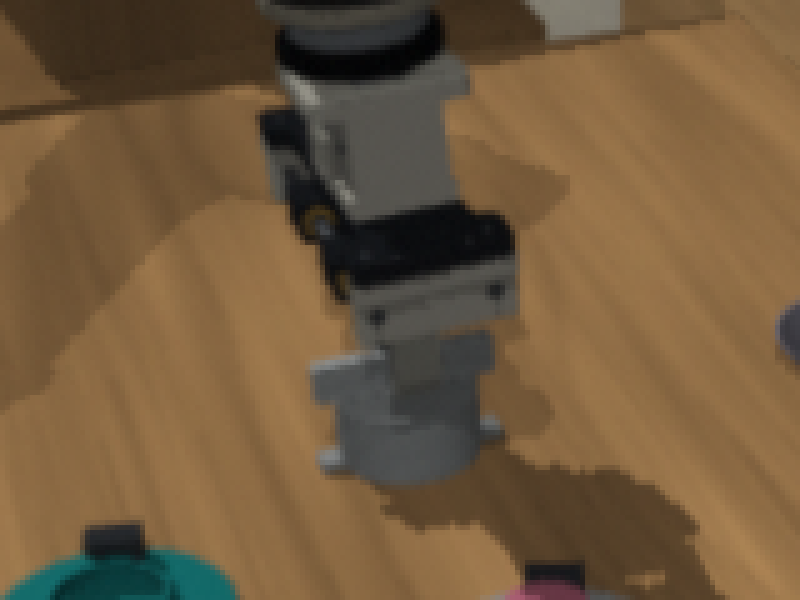

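The lid hasn't moved and the fingers straddle the bar, but the width is 0.35, so they are still closing.

```bash
python3 -m inch '[[[1,0,0,0,0],[1,0,0,0,0],[1,0,0,0,0],[1,0,0,0,0],[1,0,0,0,0],[1,0,0,0,0]]]' 30
python3 -m inch '[[[1,0,0,0,0],[1,0,0,0,0]]]'
python3 - <<'E'
from h import *
togo(.481,.2472,.042,90.8)
E
```

```text
clock: 15.65
position: [0.4817, 0.247, 0.0424]
ee_rot: [-0.029, 3.098, -0.011]
force: [0.0, -0.7, 1.2]
width: 0.109
clock: 15.85
position: [0.4817, 0.247, 0.0425]
ee_rot: [-0.029, 3.098, -0.011]
force: [-1.0, 0.6, 0.5]
width: 0.105
t 15.85 pos [0.4817 0.247  0.0425] jawyaw 91.1 tilt 2.51 | shift mm [0.7 0.2 0.4] turn 0.3 | w 0.105 F [-1.   0.6  0.5]
```

```bash
python3 -m inch '[[[1,0,0,-5,0],[1,0,0,-12,0],[1,0,0,-15,0],[1,0,0,-15,0],[1,0,0,-10,0],[1,0,0,0,0]]]'
python3 - <<'E'
from h import *
togo(.4897,.045,.1,25)
d=eyes.get_image("side");  cv2.imwrite('pics/l3.png',d["frame"][120:240,170:330].repeat(5,0).repeat(5,1))
E
```

```text
clock: 16.45
position: [0.4781, 0.2466, 0.1036]
ee_rot: [-0.029, 3.1, -0.013]
force: [0.5, 0.2, -2.5]
width: 0.109
t 16.45 pos [0.4781 0.2466 0.1036] jawyaw 91.1 tilt 2.42 | shift mm [  -7.6 -201.7    5.7] turn 66.1 | w 0.109 F [ 0.5  0.2 -2.5]
```

View pics/l3.png

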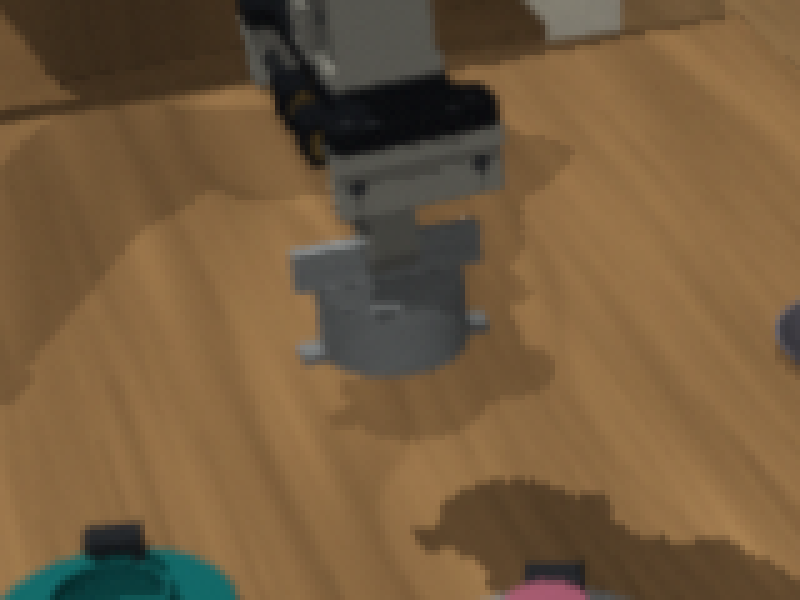

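```bash
python3 -m inch '[[[1,0,0,0,4],[1,0,0,0,8],[1,0,0,0,8],[1,0,0,0,8],[1,0,0,0,8],[1,0,0,0,8],[1,0,0,0,8],[1,0,0,0,7],[1,0,0,0,4],[1,0,0,0,0],[1,0,0,0,0]]]'
python3 - <<'E'
from h import *
togo(.4897,.045,.1,25);s=arm.observe();print(R.from_rotvec(s["ee_rot"]).as_matrix()[:,2])
E
```

```text
clock: 17.6
position: [0.4737, 0.244, 0.097]
ee_rot: [1.654, 2.628, 0.008]
force: [-0.4, -0.5, -1.7]
width: 0.104
t 17.60 pos [0.4737 0.244  0.097 ] jawyaw 25.6 tilt 2.10 | shift mm [-186.4  -71.6    0.5] turn 0.6 | w 0.104 F [-0.4 -0.5 -1.7]
[ 0.03330492 -0.01515072 -0.99933039]
```

```bash
python3 -m inch '[[[1,-12,-4,-5,0],[1,-25,-10,-2,0],[1,-30,-12,0,0],[1,-30,-12,0,0],[1,-30,-12,0,0],[1,-25,-10,0,0],[1,-15,-6,0,0],[1,-8,-3,0,0],[1,0,0,0,0],[1,0,0,0,0]]]'
python3 - <<'E'
from h import *
togo(.4897,.045,.06,25);s=arm.observe();print(R.from_rotvec(s["ee_rot"]).as_matrix()[:,2])
d=eyes.get_image("side");  cv2.imwrite('pics/l4.png',d["frame"][170:290,200:360].repeat(5,0).repeat(5,1))
E
```

```text
clock: 18.6
position: [0.4883, 0.0424, 0.1103]
ee_rot: [1.638, 2.635, 0.009]
force: [0.2, -0.3, -2.7]
width: 0.106
t 18.60 pos [0.4883 0.0424 0.1103] jawyaw 26.3 tilt 2.24 | shift mm [ 3.2  1.1 50.3] turn 1.3 | w 0.106 F [ 0.2 -0.3 -2.7]
[ 0.03605334 -0.01528567 -0.99923296]
```

View pics/l4.png

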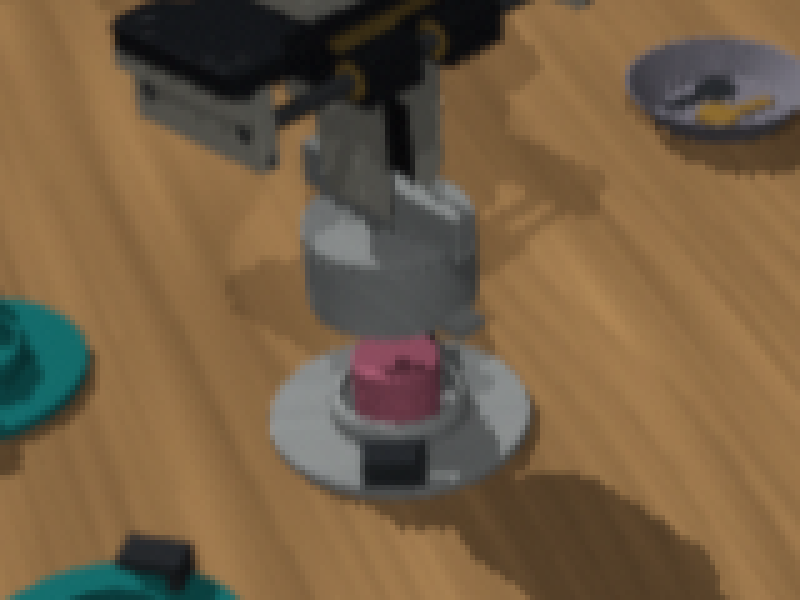

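```bash
cat >> h.py <<'E'
R0=R.from_rotvec([-0.029,3.098,-0.011]).as_matrix(); p0=np.array([.4817,.2470,.0425])
def lid(verbose=True,lc=(.481,.2472,0.)):
    s=arm.observe(); Rm=R.from_rotvec(s["ee_rot"]).as_matrix(); p=np.array(s["position"])
    dR=Rm@R0.T; c=p+dR@(np.array(lc)-p0); z=dR[:,2]; x=dR@np.array([1,.014,0])
    print("lid rim ctr",c.round(4),"tilt %.2f"%np.degrees(np.arccos(z[2])),z.round(3),"bar yaw %.1f"%np.degrees(np.arctan2(x[1],x[0])))
    return c,dR
E
python3 - <<'E'
from h import *
c,dR=lid()
d=eyes.get_image("side"); a=np.linspace(0,6.2832,73)
img=d["frame"].copy()
big=cv2.resize(img[170:290,200:360],None,fx=5,fy=5,interpolation=2)
for r,z,col in((.0355,0,(0,0,255)),(.0355,.036,(0,255,0))):
    P=[c+dR@np.array([r*np.cos(t),r*np.sin(t),z]) for t in a]
    q=(w2px(d,P)-[200,170]+.5)*5
    cv2.polylines(big,[q.astype(int)],True,col,1)
for r,z,col in((.056,.006,(255,0,0)),(.030,.013,(255,0,0))):
    P=[[.4897+r*np.cos(t),.045+r*np.sin(t),z] for t in a]
    cv2.polylines(big,[((w2px(d,P)-[200,170]+.5)*5).astype(int)],True,col,1)
cv2.imwrite('pics/l5.png',big)
d=eyes.get_image("top");cv2.imwrite('pics/l6.png',d["frame"])
E
```

```text
lid rim ctr [0.4892 0.0445 0.0679] tilt 2.04 [-0.024 -0.027  0.999] bar yaw -63.9
```

View pics/l5.png

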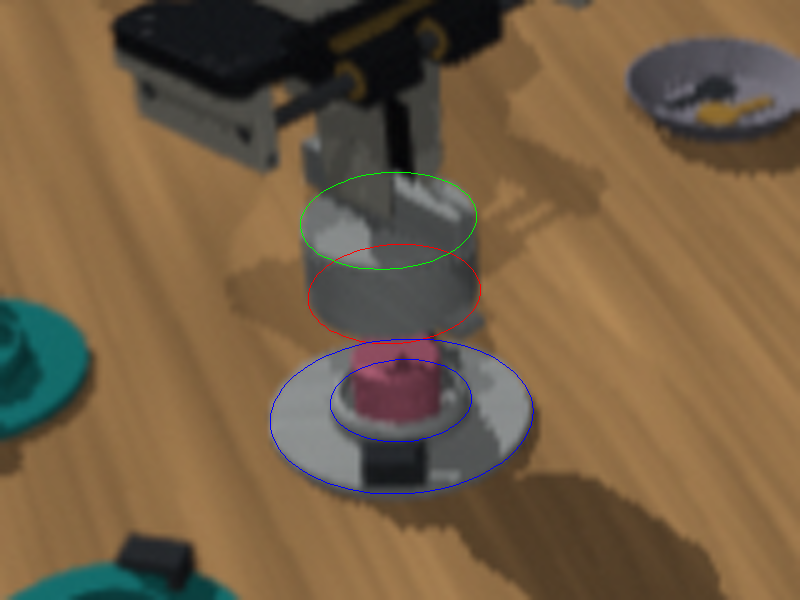

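View pics/l6.png

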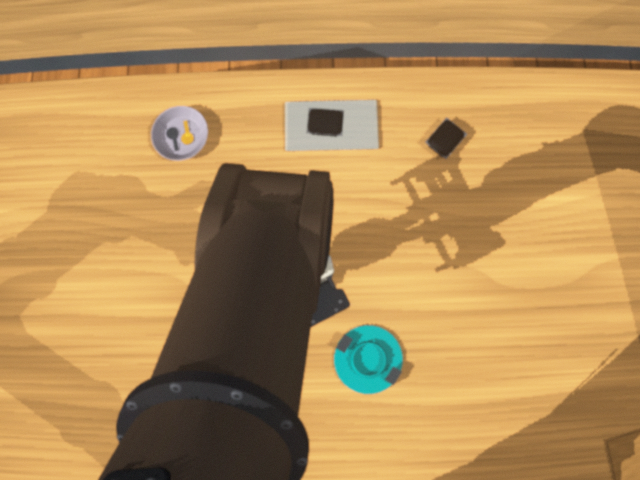

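Run:
```python
from h import *
d=eyes.get_image("side"); c,dR=lid()
u=w2px(d,[c])[0]; q=px2w(d,[u+[-.6,-.8]],c[2])[0]; print(q-c)
s=arm.observe(); Rm=R.from_rotvec(s["ee_rot"]).as_matrix()
for cc in (c,q,(c+q)/2): print((Rm.T@(np.array([.4897,.045,.030])-cc)*1000).round(1))
```

```text
lid rim ctr [0.4892 0.0452 0.0677] tilt 2.03 [-0.023 -0.027  0.999] bar yaw -63.9
[-2.44334693e-04  3.34318091e-03 -2.77555756e-17]
[ 0.7 -0.5 37.7]
[-2.4 -1.8 37.7]
[-0.8 -1.2 37.7]
```

```bash
python3 -m inch '[[[1,-0.5,-1,10,0],[1,0,0,12,0],[1,0,0,10,0],[1,0,0,0,0],[1,0,0,0,0]]]'
cat > ov.py <<'E'
from h import *
import sys
c,dR=lid()
togo(.4897,.045,.06,25)
d=eyes.get_image("side"); a=np.linspace(0,6.2832,73)
big=cv2.resize(d["frame"][190:280,220:340],None,fx=6,fy=6,interpolation=2)
if len(sys.argv)>2:
  for r,z,col in((.0355,0,(0,0,255)),(.0355,.036,(0,255,0))):
    P=[c+dR@np.array([r*np.cos(t),r*np.sin(t),z]) for t in a]
    cv2.polylines(big,[((w2px(d,P)-[220,190]+.5)*6).astype(int)],True,col,1)
  P=[[.4897+.056*np.cos(t),.045+.056*np.sin(t),.006] for t in a]
  cv2.polylines(big,[((w2px(d,P)-[220,190]+.5)*6).astype(int)],True,(255,0,0),1)
cv2.imwrite(sys.argv[1],big)
E
python3 ov.py pics/l7.png 1
```

```text
clock: 19.3
position: [0.4881, 0.0438, 0.074]
ee_rot: [1.632, 2.641, 0.007]
force: [-0.1, -0.3, -3.0]
width: 0.107
lid rim ctr [0.4888 0.0457 0.0315] tilt 1.93 [-0.021 -0.026  0.999] bar yaw -63.6
t 19.30 pos [0.4881 0.0438 0.074 ] jawyaw 26.6 tilt 2.14 | shift mm [ 0.7  1.7 14. ] turn 1.6 | w 0.107 F [-0.1 -0.3 -3. ]
```

View pics/l7.png

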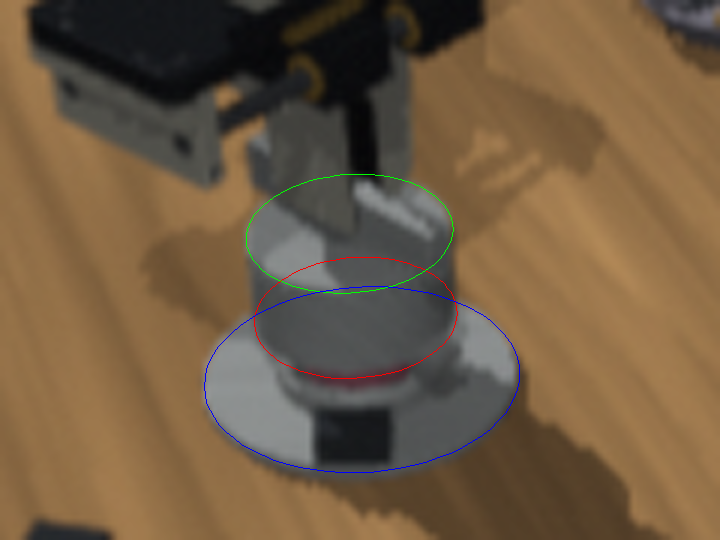

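```bash
python3 -m inch '[[[1,0.3,0.5,6,0],[1,0,0,4,0],[1,0,0,4,0],[1,0,0,0,0],[1,0,0,0,0]]]'
python3 ov.py pics/l8.png 1
```

```text
clock: 19.85
position: [0.4895, 0.0441, 0.0594]
ee_rot: [1.631, 2.64, 0.008]
force: [-0.4, -0.6, -2.1]
width: 0.105
lid rim ctr [0.4903 0.046  0.0169] tilt 1.99 [-0.022 -0.027  0.999] bar yaw -63.6
t 19.85 pos [0.4895 0.0441 0.0594] jawyaw 26.6 tilt 2.19 | shift mm [ 0.7  0.6 -0.6] turn 1.6 | w 0.105 F [-0.4 -0.6 -2.1]
```

View pics/l8.png

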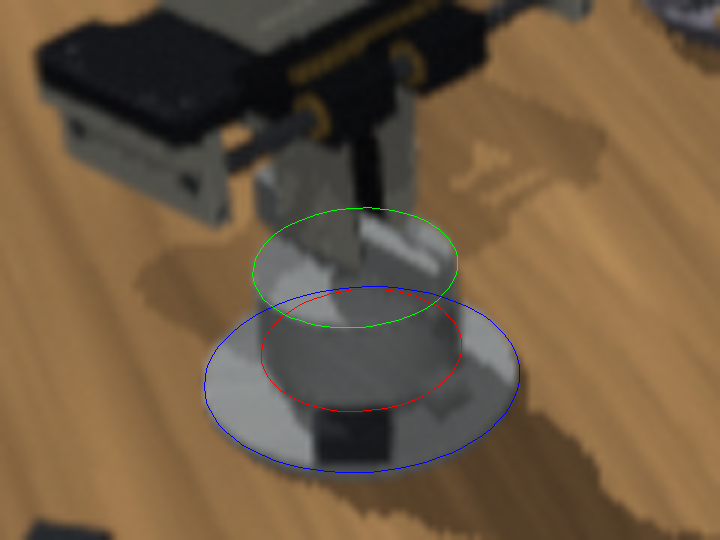

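```bash
python3 -m inch '[[[1,-0.5,-1,3,0],[1,0,0,3,0],[1,0,0,0,0]]]'
python3 -m inch '[[[1,0,0,3,0],[1,0,0,0,0]]]'
python3 - <<'E'
from h import *
lid();togo(.4897,.045,.0485,25)
E
```

```text
clock: 20.2
position: [0.4892, 0.0432, 0.0533]
ee_rot: [1.631, 2.64, 0.009]
force: [-0.7, 0.4, -2.2]
width: 0.107
clock: 20.4
position: [0.4893, 0.0431, 0.05]
ee_rot: [1.631, 2.64, 0.009]
force: [0.2, -0.4, -3.1]
width: 0.107
lid rim ctr [0.4902 0.045  0.0076] tilt 2.03 [-0.023 -0.027  0.999] bar yaw -63.6
t 20.40 pos [0.4893 0.0431 0.05  ] jawyaw 26.6 tilt 2.23 | shift mm [1.6 1.2 1.5] turn 1.6 | w 0.107 F [ 0.2 -0.4 -3.1]
```

```bash
python3 -m inch '[[[1,0,0,1,0],[1,0,0,1,0],[1,0,0,0,0]]]'
python3 - <<'E'
from h import *
lid();togo(.4897,.045,.0485,25)
E
```

```text
clock: 20.7
position: [0.4904, 0.0436, 0.0488]
ee_rot: [1.63, 2.64, 0.012]
force: [-0.5, -1.4, 3.1]
width: 0.107
lid rim ctr [0.4913 0.0455 0.0064] tilt 2.14 [-0.025 -0.028  0.999] bar yaw -63.6
t 20.70 pos [0.4904 0.0436 0.0488] jawyaw 26.6 tilt 2.29 | shift mm [1.6 0.  0.3] turn 1.6 | w 0.107 F [-0.5 -1.4  3.1]
```

The lid has contacted the plate. I'll loosen the grip so it settles flat, and look before turning it.

```bash
python3 -m inch '[[[0.8,0,0,0,0],[0.75,0,0,0,0],[0.75,0,0,0,0],[0.75,0,0,0,0]]]'
python3 ov.py pics/l9.png
```

```text
clock: 21.1
position: [0.4911, 0.0436, 0.0491]
ee_rot: [1.63, 2.639, 0.013]
force: [-0.1, 0.3, 0.3]
width: 0.247
lid rim ctr [0.492  0.0455 0.0067] tilt 2.20 [-0.026 -0.028  0.999] bar yaw -63.6
t 21.10 pos [0.4911 0.0436 0.0491] jawyaw 26.6 tilt 2.36 | shift mm [  1.5  -0.3 -10.9] turn 1.6 | w 0.247 F [-0.1  0.3  0.3]
```

View pics/l9.png

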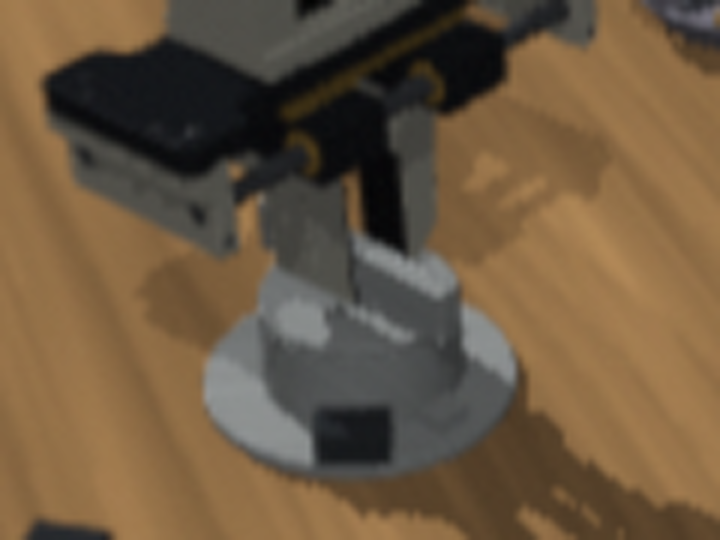

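The lid is flat on the plate and its ear at about (450,415) is clear of the clip. I'll turn it clockwise with the jaws loosely round the bar, so nothing binds or lifts.

```bash
python3 -m inch '[[[0.84,1.5,-0.3,-0.5,0],[0.84,0,0,0,4],[0.84,0,0,-0.5,6],[0.84,0,0,-0.5,6],[0.84,0,0,-0.5,4],[0.84,0,0,0,0],[0.84,0,0,0,0]]]' 10
python3 - <<'E'
from h import *
togo(.4897,.045,.049,-20)
E
```

```text
clock: 21.85
position: [0.4895, 0.0454, 0.0511]
ee_rot: [2.077, 2.306, 0.024]
force: [1.2, 0.2, 0.4]
width: 0.163
t 21.85 pos [0.4895 0.0454 0.0511] jawyaw 6.0 tilt 2.34 | shift mm [-0.4  0.   2.1] turn 26.0 | w 0.163 F [1.2 0.2 0.4]
```

```bash
python3 -m inch '[[[0.84,0,0,1,5],[0.84,0,0,0,6],[0.84,0,0,0,6],[0.84,0,0,0,5],[0.84,0,0,0,3],[0.84,0,0,0,0],[0.84,0,0,0,0]]]' 10
python3 ov.py pics/l10.png
python3 - <<'E'
from h import *
togo(.4897,.045,.049,-20)
E
```

```text
clock: 22.55
position: [0.4901, 0.0457, 0.0507]
ee_rot: [2.532, 1.803, 0.039]
force: [0.8, 0.2, -0.2]
width: 0.16
lid rim ctr [0.4932 0.0474 0.0083] tilt 3.80 [-0.061 -0.026  0.998] bar yaw -109.3
t 22.55 pos [0.4901 0.0457 0.0507] jawyaw -19.1 tilt 2.38 | shift mm [-0.8  0.2 -9.3] turn -44.1 | w 0.160 F [ 0.8  0.2 -0.2]
t 22.60 pos [0.4902 0.0457 0.0507] jawyaw -19.1 tilt 2.38 | shift mm [-0.8 -0.3  1.7] turn 0.9 | w 0.157 F [0.5 0.2 0.1]
```

View pics/l10.png

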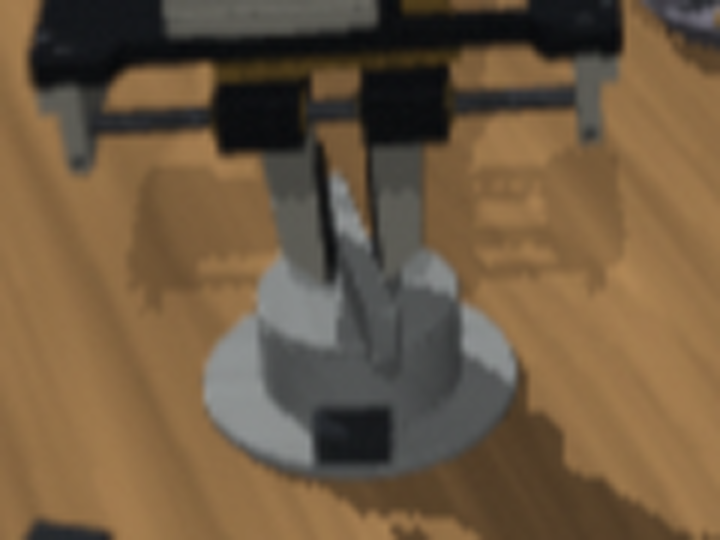

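The lid is turning, but the bar still lags the jaws by the slack. I'll keep turning.

```bash
python3 -m inch '[[[0.84,0,0,0.5,4],[0.84,0,0,0,5],[0.84,0,0,0,5],[0.84,0,0,0,0],[0.84,0,0,0,0]]]' 10
python3 ov.py pics/l11.png; python3 -c "
from h import *
print(arm.observe()['ft_torque'])"
```

```text
clock: 23.1
position: [0.4906, 0.0457, 0.0507]
ee_rot: [2.735, 1.486, 0.047]
force: [0.3, 0.2, 0.2]
width: 0.158
lid rim ctr [0.4941 0.047  0.0083] tilt 4.21 [-0.07  -0.021  0.997] bar yaw -123.1
t 23.10 pos [0.4906 0.0457 0.0507] jawyaw -33.0 tilt 2.40 | shift mm [-0.9 -0.  -9.3] turn -58.0 | w 0.158 F [0.3 0.2 0.2]
[-0.10486115  0.16821581 -0.04860606]
```

View pics/l11.png

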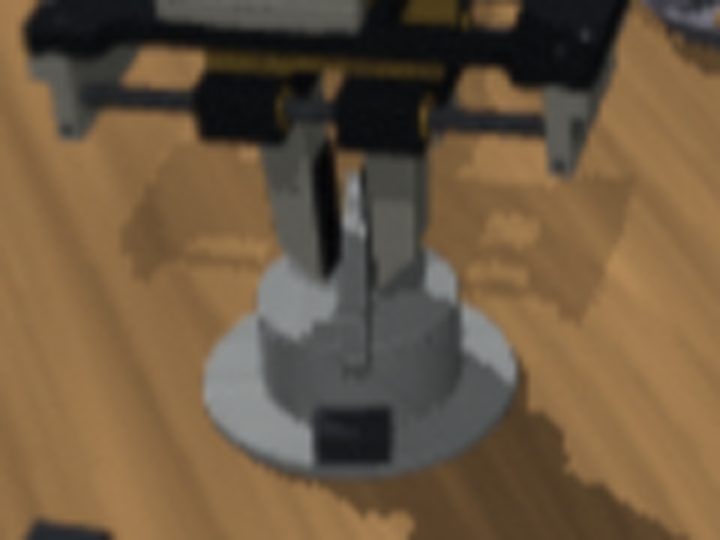

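```bash
python3 -m inch '[[[0.84,0,0,0,3],[0.84,0,0,0,2],[0.84,0,0,0,0]]]' 10; python3 ov.py pics/l12.png;  python3 -c "
from h import *
print(arm.observe()['ft_torque'])
d=eyes.get_image('side')
for yaw in (68,70,72,74):
  u=np.array([np.cos(np.radians(yaw)),np.sin(np.radians(yaw)),0])*.045
  print(yaw,((w2px(d,[np.array([.4897,.045,.062])+u,np.array([.4897,.045,.062])-u])-[220,190]+.5)*6).round())"
```

```text
clock: 23.45
position: [0.4899, 0.0461, 0.0507]
ee_rot: [2.797, 1.371, 0.048]
force: [0.2, 0.1, 1.5]
width: 0.157
lid rim ctr [0.4935 0.0473 0.0083] tilt 4.26 [-0.072 -0.02   0.997] bar yaw -127.9
t 23.45 pos [0.4899 0.0461 0.0507] jawyaw -37.8 tilt 2.31 | shift mm [-0.8  0.8 -9.3] turn -62.8 | w 0.157 F [0.2 0.1 1.5]
[0.00834817 0.34172891 0.27444923]
68 [[365. 175.]
 [344. 319.]]
70 [[360. 175.]
 [349. 319.]]
72 [[356. 175.]
 [354. 319.]]
74 [[351. 175.]
 [359. 319.]]
```

View pics/l12.png

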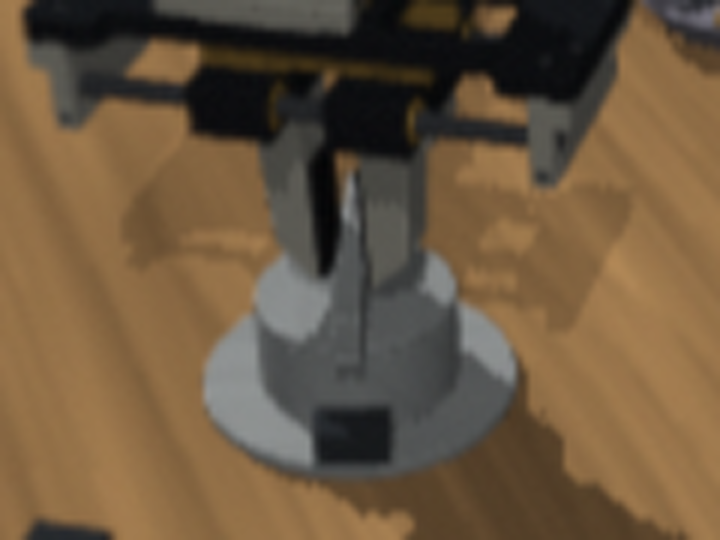

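```bash
python3 -m inch '[[[0.84,0,0,0,3],[0.84,0,0,0,3],[0.84,0,0,0,0]]]' 10; python3 ov.py pics/l13.png;  python3 -c "
from h import *
print(arm.observe()['ft_torque'])"
```

```text
clock: 23.85
position: [0.4899, 0.0461, 0.0507]
ee_rot: [2.864, 1.229, 0.05]
force: [-1.1, 0.4, 2.2]
width: 0.182
lid rim ctr [0.4937 0.0472 0.0084] tilt 4.37 [-0.074 -0.017  0.997] bar yaw -133.7
t 23.85 pos [0.4899 0.0461 0.0507] jawyaw -43.6 tilt 2.31 | shift mm [-0.8  1.  -9.3] turn -68.6 | w 0.182 F [-1.1  0.4  2.2]
[-0.04314247  0.31632719  0.3798057 ]
```

View pics/l13.png

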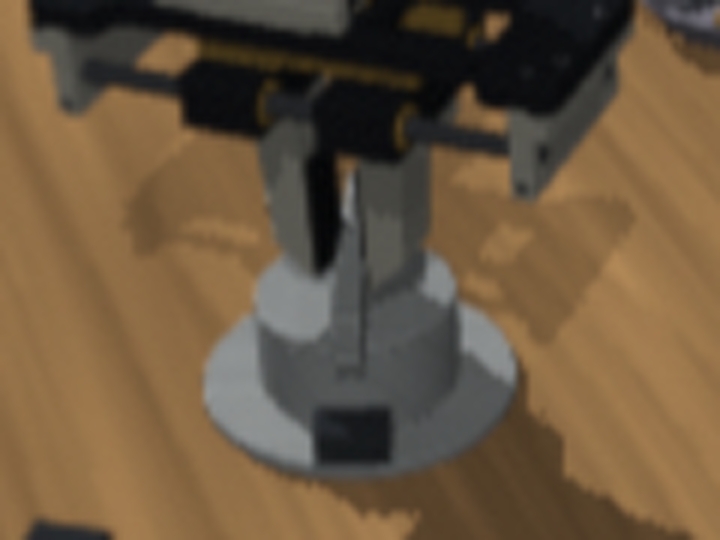

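The bar has stopped moving. The turning moment is 0.38 N m and the jaws are being spread open, so the lid is against the stops. I'll release, retreat clear and verify.

```bash
python3 -m inch '[[[0.7,0,0,0,0],[0.55,0,0,0,0],[0.5,0,0,0,0],[0.5,0,0,0,0],[0.5,0,0,-15,0],[0.5,0,0,-25,0],[0.5,0,0,-25,0],[0.5,0,0,-25,0],[0.5,0,0,-25,0],[0.5,0,0,-20,0]]]'
python3 -m inch '[[[0.3,0,0,-20,0],[0.3,-25,20,0,0],[0.3,-30,25,0,0],[0.3,-30,25,0,0],[0.3,-30,25,0,0],[0.3,-30,25,0,0],[0.3,-30,25,0,0],[0.3,-30,25,0,0],[0.3,-20,15,0,0],[0.3,0,0,0,0]]]'
python3 - <<'E'
from h import *
togo(0,0,0,0)
d=eyes.get_image("top"); cv2.imwrite('pics/f1.png',d["frame"]); cv2.imwrite('pics/f2.png',cv2.resize(d["frame"][225:315,250:350],None,fx=6,fy=6,interpolation=2))
d=eyes.get_image("side"); cv2.imwrite('pics/f3.png',cv2.resize(d["frame"][190:280,220:340],None,fx=6,fy=6,interpolation=2))
E
```

```text
clock: 24.9
position: [0.4828, 0.0458, 0.188]
ee_rot: [2.862, 1.232, 0.042]
force: [-0.4, 0.3, -0.4]
width: 0.501
clock: 25.9
position: [0.4646, -0.2535, 0.2146]
ee_rot: [2.854, 1.245, 0.054]
force: [0.0, -0.1, -0.4]
width: 0.701
t 25.90 pos [ 0.4646 -0.2535  0.2146] jawyaw -42.9 tilt 2.52 | shift mm [-134.4 -520.9  191.7] turn -42.9 | w 0.701 F [ 0.  -0.1 -0.4]
```

View pics/f2.png

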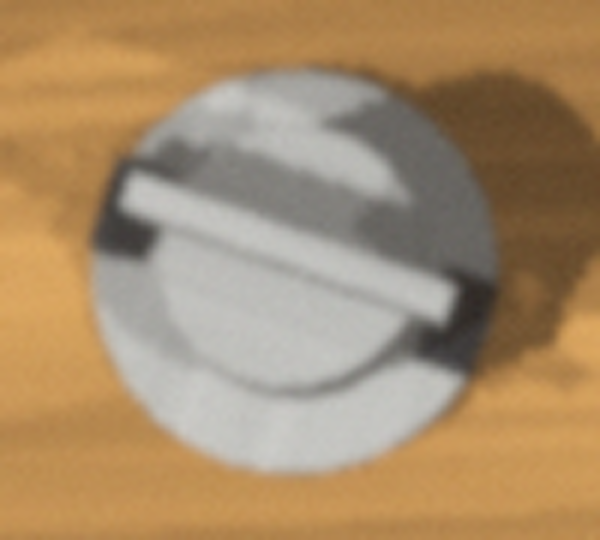

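View pics/f3.png

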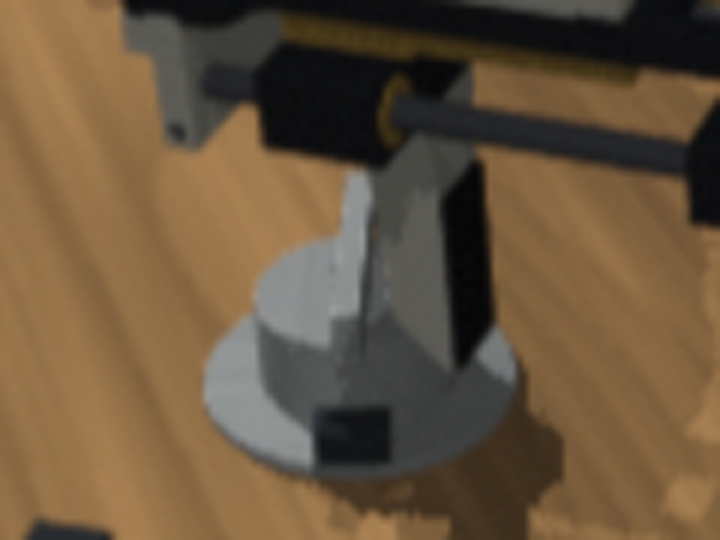

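Run:
```python
from h import *
d=eyes.get_image("top")
B=px2w(d,[[250+128/6-.4,225+193/6-.4],[250+451/6-.4,225+305/6-.4]],.062); v=B[0]-B[1]
print(B.mean(0),np.degrees(np.arctan2(v[1],v[0])),np.linalg.norm(v))
```

```text
[0.48924237 0.04470891 0.062     ] 69.52581858295977 0.08906562094942902
```

View pics/f1.png

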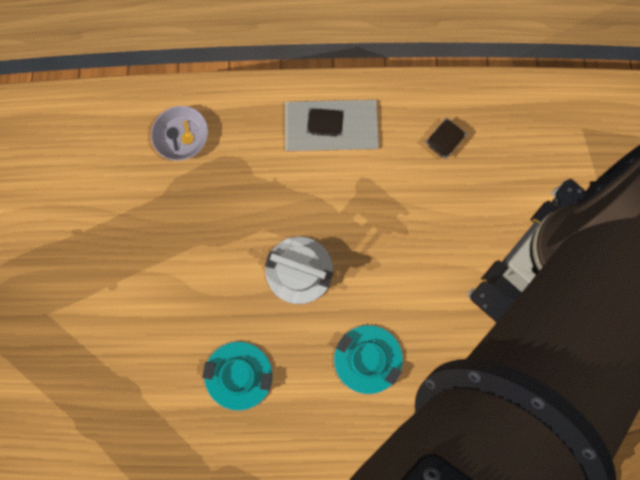

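The bar lies at 69.5° against a clip axis of about 70°, and its centre is within 1 mm of the base's. Assuming it is at its seated height, it measures 89 mm long (nominal 90). The dish and earbud cases haven't moved, and the arm is clear.

```bash
python3 -c "
from h import *
print(workorder.sign_off())"
```

```text
the job is handed in; nothing more can be done
None
```

The tin is in the ring, the lid is over it and turned home under both clips, and I handed the job in at about 26 s. The hand-in gives no verdict, so the results below are from my own checks.

- **Tin:** I set it down on about 2 N of contact. Before the lid went on, it stood upright in the ring about 0.5 mm from the base's centre.
- **Lid seating:** I lowered it until it touched the plate, with its bar about 46° off the clip line, then loosened the grip. It looked flat in the side view.
- **Turning home:** I turned it clockwise with the jaws loose round the bar. It stopped against the stops, with the turning moment up to 0.38 N m, the bar no longer moving and the jaws being spread.
- **Last picture:** the bar lies at 69.5° against about 70° for the base's x axis (good to about 1°), and the lid is within 1 mm of centre. The dish and both earbud cases are where they started. The gripper is open and about 0.3 m away.

**Not as planned:** the tool's tilt crept up to about 2.5° during the moves, and the move rows can't correct tilt. The lid was therefore about 2° off level when it touched down. The tin could not be checked again once the lid covered it.

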